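# Show which clamp knob to tighten on the herb lamp

## Robot

A 6-joint arm with a two-finger parallel gripper is mounted at the origin on the work surface. World frame = base frame: x ahead of the robot, y to its left, z up, the work surface at z = 0. Lengths are in m, angles in rad, forces in N, time in s.
With the tool pointing down it reaches from about 0.375 to 0.9 m from the base axis. Payload 3.1 kg.
Tool frame: the origin (TCP) lies between the finger pads, 19 mm behind the fingertips; this is the grasp point; z points along the fingers, y is the line along which they close (so a half turn about z gives the same grasp; the last joint's range is limited). The gripper opens to 87 mm and grips with 3 to 60 N. Pads are 19 mm wide; open, the fingers measure 117 mm over their backs; the gripper's body (75 mm by 190 mm) begins 51 mm behind the grasp point.
Start: joints at [1.111, 0.527, 1.433, -0, 1.181, -0.178], TCP at [0.174, 0.6, 0.241] pointing down, gripper open.
Joint ranges: [-3.08, 3.08], [-0.75, 2.2], [0.22, 2.44], [-1.43, 4.57], [0, 2.65], [-2.85, 2.85]. Speed limits (rad/s): [2.79, 2.79, 3.14, 3.14, 3.14, 3.14].

## Interface

Orientations are given as a unit quaternion [x, y, z, w].
In Python, from rig import robot gives the robot as it stands.
- The arm moves only by the tool carry_out, never from a script. Its argument "rows" is a list that holds one entry, the list of rows, each a list of 6 numbers: the shift along the tool's x, y, z in mm, then the turn, a rotation vector about the tool's x, y, z in units of 8 degrees (1.0 is 8 degrees). A call has 1 to 20 rows; each row is the pose to reach, as a shift and turn from the pose commanded when the call began, along the tool's axes at that moment; what a row does not reach only later rows make up. A row lasts 1/10 s, in which the tool goes at most 50 mm and 8.59 degrees, less where a joint would pass 70% of its speed; a pose out of reach is approached as far as the arm can. A call with a gripper value outside its range is refused whole. "fingers" is the opening, from 0 (shut) to 1 (fully open), set as the call begins (left out, the last holds). The fingers move at their own pace and stop on an object; "grip_force" is the grip in N (left out, the last holds). Time passes only in rows, so rows that repeat a pose let the fingers close. It gives the time, the measured TCP pose, the force and the opening at its end, in the units of the state.
- robot.get_obs(): the state, without advancing time (a new reading comes with each control period).
- robot.camera(name): name is "side" or "top" or "wrist"; returns a dict with "color" (384x512x3 uint8, red, green, blue), "depth" (384x512 float32, m along the optical axis (not along the pixel's ray), 0 where there is no reading), "K" (3x3 intrinsics, pixels), "D" ([k1, k2, p1, p2, k3] as OpenCV has them; the pictures are not rectified), "camera_from_world" (4x4, takes a point from world to camera coordinates). Camera axes: x right, y down, z forward; pixel columns grow to the right and rows downward; lengths in m; the calibration is good to about 2 mm. A picture is of the moment at which its call begins.
- robot.hand_in(): hands the job in, once; it reports no verdict.
The state is a dict: "time": time; "q": joint angles; "joint_velocities": joint speeds; "joint_torque": joint torques, N m; "position": TCP position; "tool_rot": TCP orientation; "ft_force": force on the tool from outside, world axes, zero at the start; "moment": the same for the moment, N m; "grip_width": finger opening in m.
Only numpy, scipy, OpenCV 4.12 (cv2) and the standard library are available. Lean on these libraries where they do the work, as an engineer would, in place of code of your own. Each camera call takes 0.05 s, during which the arm holds its last target. There are 200 camera calls.

## Task

The trowel has been left lying at the herb lamp's clamp knob, where a helper needs room for a hand to tighten it. Push the trowel along the tiles with the fingers, never pinching or lifting it, until all of it lies flat at least a hand's breadth (8 cm) from the clamp knob; then show the helper which knob is meant: point down at the clamp knob with the fingertips two or three centimetres above it, stay there for two seconds, and draw well back. The robot must not touch the lamp or the trough with its herb pots, and everything else stays where it is.

Things in the scene. Friction and masses are not known exactly. Their poses are not given: they have to be found in the camera images.
- trowel: small green plastic trowel, loose, flat on the tiles, about 75 g (mass and friction vary), 250 mm long. Origin: mid-length, on the underside; x from handle to blade tip, z up. Round handle 24 mm thick, x = -125 to +5 mm, axis 12 mm above the tiles; dished pointed blade, x = +12 to +125, 66 mm wide, 16 mm high at its edges. Balance point within 10 mm of x = -5 mm
- trowel_handle_end (a point): butt of the trowel's handle, on its axis; at the start under the clamp knob or within about 5 cm of it, the blade pointing away from the trough. The tiles on the robot's side (-x) of the trowel are free for 15 cm or more
- trowel_blade_tip (a point): the point of the trowel's blade
- clamp_knob (a point): centre of the lamp's clamp knob: black six-lobed star knob, 38 mm across, 20 mm long, its axis level and square to the trough's board, at the outer end of the clamp screw, 68 mm out from the board, 60 mm above the tiles (its top 79 mm). Axes as the lamp's, z up. It does not move
- swivel_knob (a point): centre of another, smaller black knob (24 mm across, plain round), on the swivel at the top of the lamp's stem, about 395 mm above the tiles: not the one meant
- lamp: aluminium clamp lamp, fixed, its clamp astride the trough's board. Origin: mid-thickness on the board's top edge, 95 mm up; y out over the open ledge, x along the board, z up. Clamp 34 mm wide, y = -23 to +56 mm, 9 mm above the board; knob y = 66 to 86; stem from y = -12 leaning back to y = -50, 300 mm up; shade 156 mm across, over the trough at y < 0
- trough: wooden herb trough, fixed, 460 x 170 x 95 mm high, boards 15 mm thick. Origin: centre of its underside; x along its length, y towards the open ledge on the clamp's side, z up. Two glazed blue herb pots, 122 mm across, stand firmly in it at x = -140 mm (sage: long narrow leaves) and +140 mm (mint: short broad leaves), the plants reaching 240 mm above the tiles
- seed_tray: black plastic seed tray, 240 x 180 x 50 mm high, loose. Origin: centre of its underside
- dome: glass dome on a round wooden base 170 mm across, 206 mm high in all, loose. Origin: centre of its underside
- tamper: turned hardwood tamper standing on its foot, 54 mm across, 110 mm high, loose, some 9 cm or more beyond (+x of) the trowel's handle. Origin: centre of its underside
- pot_stack: stack of terracotta pots, 106 mm across, 134 mm high, loose. Origin: centre of its underside

How it is judged:
By the outcome, as a careful person would: the job done as asked, in the order asked, and still so for the second after the job is handed in, with the robot touching nothing.
It also fails if it takes over 48 s, if anything falls off the work surface, if the arm or the gripper's body presses on something with over 40 N, if the wrist force passes 120 N, or if a joint passes its speed limit or range.

## Working session

There is one attempt and no reset: what is moved stays moved. The work goes in short steps, Python scripts to look and compute and a tool call to move; the robot and the scene stay as the last step left them, time stands still between calls to the robot, and variables do not carry over. Pictures are saved under pics/ and viewed, on a budget of 10 in all, crops included, one or two more only if the job needs it, and the job is handed in when it is done.

Besides the shell and the picture viewer there is one more tool, called after "Emit:" as name([rows], argument=value, ...), one row to a line, values as JSON. carry_out: Moves the arm, as the interface text tells. Its arguments: {"type":"object","properties":{"rows":{"type":"array"},"fingers":{"type":"number"},"grip_force":{"type":"number"}},"required":["rows"]}

```bash
mkdir -p pics; ls
cat > h.py <<'E'
import numpy as np, cv2, pickle
from scipy.spatial.transform import Rotation as R
from rig import robot
def snap(n):
    c=robot.camera(n); pickle.dump(c,open(f'pics/{n}.pkl','wb')); return c
def load(n): return pickle.load(open(f'pics/{n}.pkl','rb'))
def world(c,u,v,z=None):
    "pixel -> world, by depth, or on plane z"
    x,y=cv2.undistortPoints(np.array([[[u,v]]],float),c['K'],c['D'])[0,0]
    M=np.linalg.inv(c['camera_from_world']); d=M[:3,:3]@[x,y,1]; o=M[:3,3]
    if z is not None: return o+d*(z-o[2])/d[2]
    return o+d*float(c['depth'][int(round(v)),int(round(u))])
def pix(c,P):
    T=c['camera_from_world']
    return cv2.projectPoints(np.array(P,float).reshape(-1,1,3),cv2.Rodrigues(T[:3,:3])[0],T[:3,3],c['K'],c['D'])[0][:,0]
E
python3 - <<'E'
from h import *
o=robot.get_obs(); print({k:np.round(v,3) for k,v in o.items()})
for n in ('top','side'):
    c=snap(n); print(n,c['K'][0,0],np.round(np.linalg.inv(c['camera_from_world']),3).tolist())
    cv2.imwrite(f'pics/{n}1.png',cv2.resize(c['color'][:,:,::-1],(768,576),interpolation=cv2.INTER_CUBIC))
E
```

```text
pics
{'time': np.float64(0.0), 'q': array([ 1.111,  0.528,  1.434,  0.   ,  1.181, -0.179]), 'joint_velocities': array([ 0.001,  0.   ,  0.   , -0.001, -0.001, -0.001]), 'joint_torque': array([  0.   , -44.005, -17.658,   0.063,   0.058,  -0.   ]), 'position': array([0.173, 0.6  , 0.24 ]), 'tool_rot': array([ 0.14 ,  0.99 , -0.001, -0.   ]), 'ft_force': array([-0.336,  0.556,  0.014]), 'moment': array([ 0.018,  0.037, -0.01 ]), 'grip_width': np.float64(0.087)}
top 413.10323415691784 [[0.009, -0.987, 0.158, 0.37], [-1.0, -0.008, 0.002, -0.055], [-0.001, -0.158, -0.987, 1.538], [0.0, 0.0, 0.0, 1.0]]
side 398.0034939367511 [[-0.998, -0.028, 0.061, 0.482], [-0.064, 0.659, -0.749, 0.93], [-0.019, -0.752, -0.659, 1.077], [0.0, 0.0, 0.0, 1.0]]
```

View pics/top1.png

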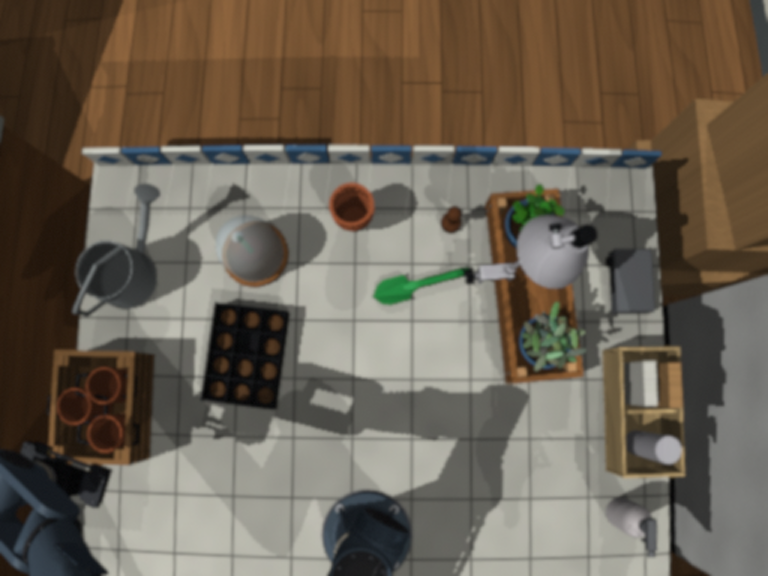

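View pics/side1.png

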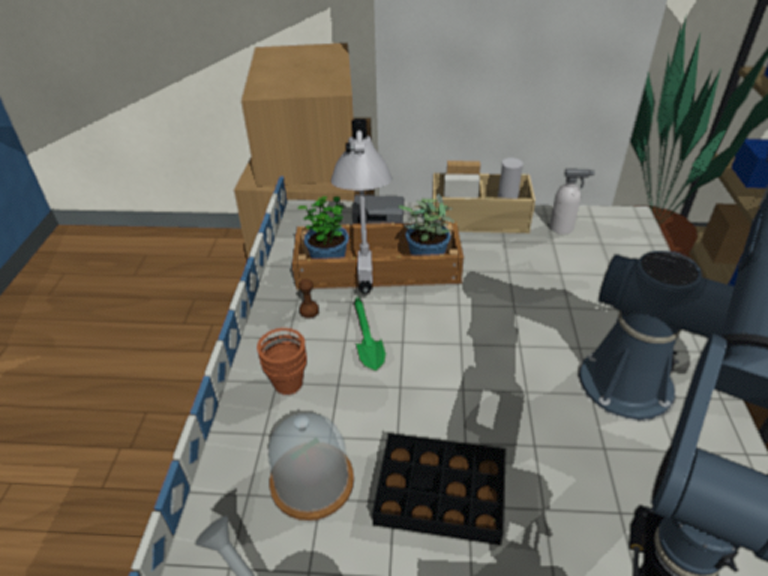

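Top view (768x576): trowel tip about (376,297), handle end about (468,270); the black clamp knob sits at about (471,276), just over the butt. The trough is at the right, the tamper at (452,218), pots at (352,206), tray at (246,355). The side view shows the knob at (364,288) and the butt at (358,302).

Run:
```python
from h import *
t=load('top'); s=load('side')
def w(c,u,v,z=None): return np.round(world(c,u/1.5,v/1.5,z),3)
print('knob top',w(t,471,276,.06),w(t,471,276)); print('knob side',w(s,364,288,.06),w(s,364,288))
print('tip',w(t,376,297,.01),w(s,376,368,.01)); print('butt',w(t,468,270,.012),w(s,358,302,.012))
print('tamper',w(t,452,218,.06),w(s,309,314,0),'pots',w(t,352,206,.134))
print('trough corners',[w(t,*p,.095) for p in ((488,193),(508,381),(559,190),(582,376))])
print('tray',[w(t,*p,.05) for p in ((216,303),(290,310),(277,408),(202,400))])
# green segmentation
for n,c in(('top',t),('side',s)):
    hsv=cv2.cvtColor(c['color'],cv2.COLOR_RGB2HSV); m=cv2.inRange(hsv,(50,150,60),(80,255,255))
    k,l,st,ce=cv2.connectedComponentsWithStats(m)
    i=[j for j in range(1,k) if st[j,4]>150]
    for j in i:
        P=np.array([world(c,u,v,.012)[:2] for v,u in np.argwhere(l==j)])
        if np.ptp(P,axis=0).max()>.4: continue
        mu=P.mean(0); d=np.linalg.svd(P-mu,full_matrices=False)[2][0]; q=(P-mu)@d
        a,b=P[q.argmin()],P[q.argmax()]
        print(n,st[j],'ends',a.round(3),b.round(3),'len',round(np.ptp(q),3))
for n,c,b in(('t',t,(225,110,365,240)),('s',s,(180,90,310,260))):
    cr=c['color'][b[1]:b[3],b[0]:b[2],::-1]; f=4 if n=='t' else 3
    cv2.imwrite(f'pics/{n}2.png',cv2.resize(cr,None,fx=f,fy=f,interpolation=cv2.INTER_CUBIC))
```

```text
knob top [ 0.624 -0.251  0.06 ] [ 0.621 -0.249  0.074]
knob side [ 0.627 -0.237  0.06 ] [ 0.627 -0.235  0.062]
tip [ 0.577 -0.02   0.01 ] [ 0.58  -0.008  0.01 ]
butt [ 0.647 -0.25   0.012] [ 0.645 -0.235  0.012]
tamper [ 0.768 -0.206  0.06 ] [ 0.771 -0.196  0.   ] pots [0.775 0.036 0.134]
trough corners [array([ 0.823, -0.291,  0.095]), array([ 0.372, -0.33 ,  0.095]), array([ 0.834, -0.466,  0.095]), array([ 0.383, -0.505,  0.095])]
tray [array([0.553, 0.371, 0.05 ]), array([0.538, 0.187, 0.05 ]), array([0.303, 0.212, 0.05 ]), array([0.318, 0.394, 0.05 ])]
top [342 131  33  18 265] ends [ 0.785 -0.367] [ 0.811 -0.493] len 0.128
top [251 180  58  22 425] ends [ 0.647 -0.235] [ 0.577 -0.021] len 0.224
side [205 137  23  23 199] ends [ 0.751 -0.696] [ 0.798 -0.514] len 0.187
side [237 200  19  46 372] ends [ 0.652 -0.243] [ 0.579 -0.008] len 0.246
```

View pics/t2.png

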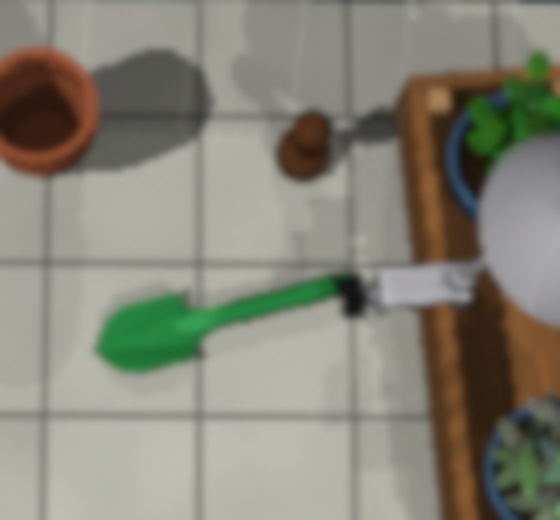

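View pics/s2.png

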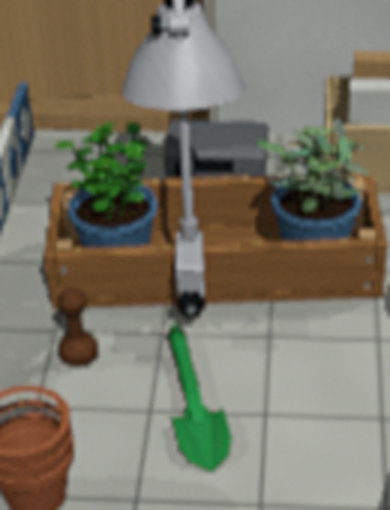

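The crops agree with the first measurement. In the top crop the knob is at (352,295) and the butt runs under it near (345,285). In the side crop the knob is at (190,303) and the butt at (176,330). I'll triangulate, then work out the approach: fingers open side by side along y, on the +x side of the trowel, pushing toward -x.

```bash
cat >> h.py <<'E'
def tri(p,q,t,s):
    A=[]
    for c,(u,v) in((t,p),(s,q)):
        x,y=cv2.undistortPoints(np.array([[[u,v]]],float),c['K'],c['D'])[0,0]; T=c['camera_from_world']
        A+= [x*T[2]-T[0], y*T[2]-T[1]]
    A=np.array(A); return np.linalg.lstsq(A[:,:3],-A[:,3],rcond=None)[0].round(3)
def go(P,yaw=None):
    "shift (mm, tool axes) to world P; turn about tool z (units) to bring tool y to world angle yaw deg"
    o=robot.get_obs(); M=R.from_quat(o['tool_rot']); d=M.inv().apply(np.array(P)-o['position'])*1000
    y=M.apply([0,1,0]); print('at',o['position'].round(4),'yaw',np.degrees(np.arctan2(y[1],y[0])).round(2),'t',round(o['time'],2),'F',o['ft_force'].round(1),'shift',d.round(1),
      'turn', None if yaw is None else round((np.degrees(np.arctan2(y[1],y[0]))-yaw)/8,3))
E
python3 - <<'E'
from h import *
t=load('top'); s=load('side')
print('knob',tri((313,183.7),(243.3,191),t,s),'butt',tri((311,180.5),(238.7,200),t,s),'tip',tri((249.5,197.5),(250,246),t,s))
go([.665,-.115,.16],90); go([.665,-.115,.24],90)
E
```

```text
knob [ 0.625 -0.248  0.057] butt [ 0.646 -0.246  0.009] tip [ 0.582 -0.015 -0.002]
at [0.1735 0.5998 0.2403] yaw 73.86 t 0.1 F [ 0.3 -0.3  0. ] shift [-670.9 -549.8   81.2] turn -2.018
at [0.1735 0.5998 0.2403] yaw 73.86 t 0.1 F [ 0.3 -0.3  0. ] shift [-670.9 -549.9    1.2] turn -2.018
```

Emit:
carry_out([
  [[-335, -275, 0, 0, 0, -1], [-671, -550, 1, 0, 0, -2], [-671, -550, 1, 0, 0, -2], [-671, -550, 1, 0, 0, -2], [-671, -550, 1, 0, 0, -2], [-671, -550, 1, 0, 0, -2], [-671, -550, 1, 0, 0, -2], [-671, -550, 1, 0, 0, -2], [-671, -550, 1, 0, 0, -2], [-671, -550, 1, 0, 0, -2], [-671, -550, 1, 0, 0, -2], [-671, -550, 1, 0, 0, -2], [-671, -550, 1, 0, 0, -2], [-671, -550, 1, 0, 0, -2], [-671, -550, 1, 0, 0, -2], [-671, -550, 1, 0, 0, -2], [-671, -550, 1, 0, 0, -2], [-671, -550, 1, 0, 0, -2], [-671, -550, 1, 0, 0, -2], [-671, -550, 1, 0, 0, -2]],
], fingers=1)

```text
time: 2.1
position: [0.6644, -0.1141, 0.2393]
tool_rot: [0.002, 1.0, 0.001, -0.001]
ft_force: [-0.8, 0.9, 0.6]
grip_width: 0.0868
```

Run:
```python
from h import *
go([.665,-.115,.24],90)
c=snap('wrist'); print(np.round(np.linalg.inv(c['camera_from_world']),3).tolist())
cv2.imwrite('pics/w1.png',cv2.resize(c['color'][:,:,::-1],(768,576),interpolation=cv2.INTER_CUBIC))
```

```text
at [ 0.6644 -0.1141  0.2393] yaw 89.82 t 2.1 F [-0.8  0.9  0.6] shift [-0.6 -0.9 -0.7] turn -0.022
[[0.004, 0.971, 0.24, 0.599], [1.0, -0.004, 0.001, -0.115], [0.002, 0.24, -0.971, 0.383], [0.0, 0.0, 0.0, 1.0]]
```

View pics/w1.png

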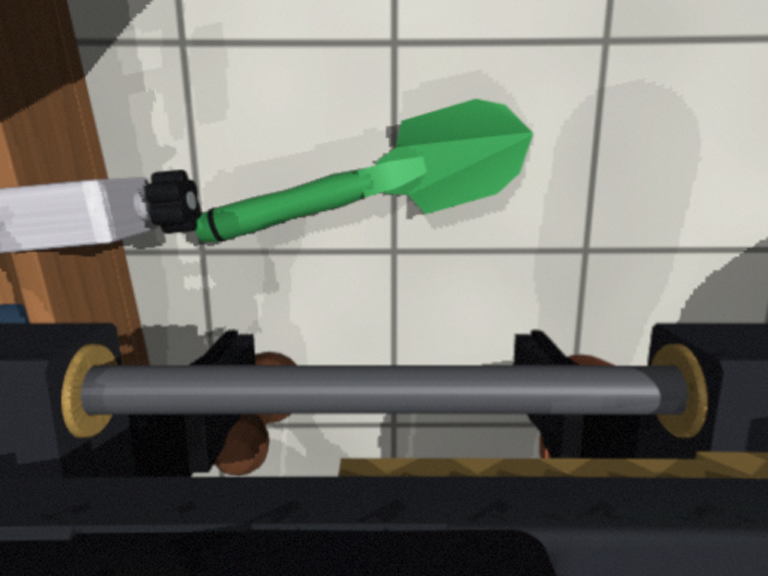

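The wrist view shows the knob centre at (174,201), the butt at (203,232), the tip at (532,134), and the blade's far edge running from (413,212) to (498,188).

Run:
```python
from h import *
c=load('wrist')
for n,u,v,z in(('knob',174,201,.06),('knobfront',195,201,.06),('butt',203,232,.012),('tip',532,134,.01),('shoulder',413,212,.012),('edge',498,188,.016),('handle far edge',290,218,.012),('tamper foot?',272,380,.0)): print(n,world(c,u/1.5,v/1.5,z).round(3),world(c,u/1.5,v/1.5).round(3))
go([.68,-.118,.027],90)
```

```text
knob [ 0.623 -0.245  0.06 ] [ 0.622 -0.239  0.074]
knobfront [ 0.623 -0.232  0.06 ] [ 0.623 -0.234  0.055]
butt [ 0.648 -0.246  0.012] [ 0.647 -0.242  0.022]
tip [ 0.581 -0.011  0.01 ] [ 0.581 -0.01   0.006]
shoulder [ 0.634 -0.093  0.012] [ 0.636 -0.093  0.001]
edge [ 0.618 -0.034  0.016] [ 0.618 -0.034  0.015]
handle far edge [ 0.638 -0.182  0.012] [ 0.638 -0.181  0.018]
tamper foot? [ 0.77  -0.205  0.   ] [ 0.633 -0.133  0.307]
at [ 0.6641 -0.1133  0.2396] yaw 89.88 t 2.15 F [ 0.4  0.7 -0. ] shift [-16.4  -5.  212.5] turn -0.015
```

Emit:
carry_out([
  [[-11, -5, 40, 0, 0, 0], [-11, -5, 80, 0, 0, 0], [-11, -5, 120, 0, 0, 0], [-11, -5, 150, 0, 0, 0], [-11, -5, 175, 0, 0, 0], [-11, -5, 195, 0, 0, 0], [-11, -5, 208, 0, 0, 0], [-11, -5, 214, 0, 0, 0], [-11, -5, 214, 0, 0, 0], [-11, -5, 214, 0, 0, 0]],
])

```text
time: 3.15
position: [0.677, -0.1195, 0.0274]
tool_rot: [0.001, 1.0, -0.0, 0.001]
ft_force: [0.3, -0.1, 0.4]
grip_width: 0.0869
```

Run:
```python
from h import *
go([.46,-.118,.025],90)
```

```text
at [ 0.677  -0.1195  0.0274] yaw 89.88 t 3.15 F [ 0.3 -0.1  0.4] shift [217.   1.   2.] turn -0.015
```

Emit:
carry_out([
  [[8, 1, 1, 0, 0, 0], [16, 1, 1, 0, 0, 0], [22, 1, 1, 0, 0, 0], [26, 1, 1, 0, 0, 0], [30, 1, 1, 0, 0, 0], [34, 1, 1, 0, 0, 0], [38, 1, 1, 0, 0, 0], [42, 1, 1, 0, 0, 0], [47, 1, 1, 0, 0, 0], [52, 1, 1, 0, 0, 0], [57, 1, 1, 0, 0, 0], [62, 1, 1, 0, 0, 0], [67, 1, 1, 0, 0, 0], [72, 1, 1, 0, 0, 0], [76, 1, 1, 0, 0, 0], [79, 1, 1, 0, 0, 0], [80, 1, 1, 0, 0, 0], [80, 1, 1, 0, 0, 0]],
])

```text
time: 4.95
position: [0.596, -0.1183, 0.0252]
tool_rot: [0.001, 1.0, 0.0, -0.0]
ft_force: [0.3, 0.8, -0.0]
grip_width: 0.0868
```

Run:
```python
from h import *
go([.46,-.118,.025],90)
c=snap('wrist')
cv2.imwrite('pics/w2.png',c['color'][:,:,::-1])
```

```text
at [ 0.596  -0.1183  0.0252] yaw 89.84 t 4.95 F [ 0.3  0.8 -0. ] shift [136.   -0.    0.3] turn -0.019
```

View pics/w2.png

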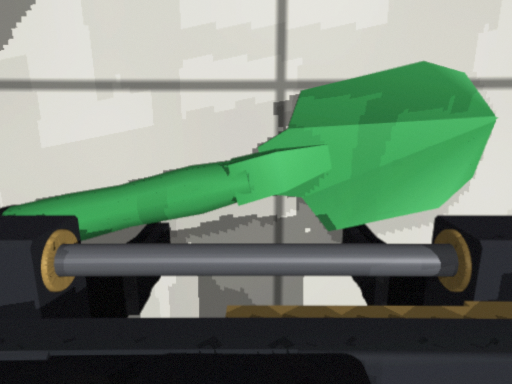

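The trowel rides squarely on both fingers: handle on the left one, blade edge on the right at about (340,225). I'll keep pushing.

Emit:
carry_out([
  [[3, 0, 0, 0, 0, 0], [8, 0, 0, 0, 0, 0], [15, 0, 0, 0, 0, 0], [22, 0, 0, 0, 0, 0], [30, 0, 0, 0, 0, 0], [38, 0, 0, 0, 0, 0], [46, 0, 0, 0, 0, 0], [54, 0, 0, 0, 0, 0], [62, 0, 0, 0, 0, 0], [70, 0, 0, 0, 0, 0], [78, 0, 0, 0, 0, 0], [86, 0, 0, 0, 0, 0], [94, 0, 0, 0, 0, 0], [102, 0, 0, 0, 0, 0], [109, 0, 0, 0, 0, 0], [115, 0, 0, 0, 0, 0], [120, 0, 0, 0, 0, 0], [123, 0, 0, 0, 0, 0], [125, 0, 0, 0, 0, 0], [125, 0, 0, 0, 0, 0]],
])

```text
time: 7.0
position: [0.4711, -0.1181, 0.0252]
tool_rot: [0.001, 1.0, 0.0, -0.0]
ft_force: [-0.1, 0.6, 0.4]
grip_width: 0.0871
```

Emit:
carry_out([
  [[-5, 0, 0, 0, 0, 0], [-15, 0, 0, 0, 0, 0], [-30, 0, 0, 0, 0, 0], [-30, 0, -30, 0, 0, 0], [-30, 0, -70, 0, 0, 0], [-30, 0, -120, 0, 0, 0], [-30, 0, -165, 0, 0, 0], [-30, 0, -200, 0, 0, 0], [-30, 0, -215, 0, 0, 0], [-30, 0, -215, 0, 0, 0], [-30, 0, -215, 0, 0, 0]],
], fingers=0)

```text
time: 8.1
position: [0.5015, -0.1179, 0.2401]
tool_rot: [0.001, 1.0, -0.0, 0.0]
ft_force: [-0.1, 0.9, 0.2]
grip_width: 0.0072
```

Run:
```python
from h import *
o=robot.get_obs(); print(o['grip_width'])
go([.623,-.142,.24],90)
c=snap('wrist')
cv2.imwrite('pics/w3.png',cv2.resize(c['color'][:,:,::-1],(768,576),interpolation=cv2.INTER_CUBIC))
```

```text
0.00721354393705992
at [ 0.5015 -0.1179  0.2401] yaw 89.87 t 8.1 F [-0.1  0.9  0.2] shift [-1.215e+02 -2.380e+01  1.000e-01] turn -0.016
```

View pics/w3.png

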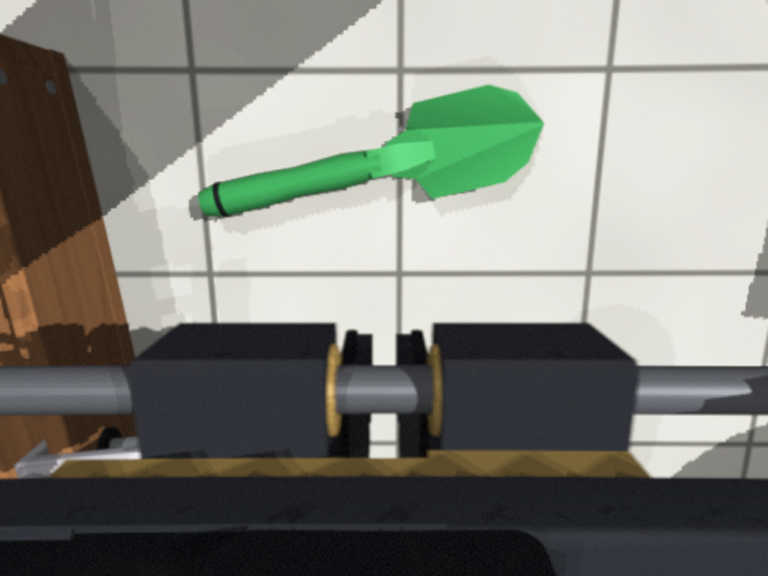

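The trowel lies flat on the tiles, butt at (205,203) and tip at (542,124), clear of the fingers. Next I'll check its distance from the knob, the lamp's extent and joint 6's room for a quarter turn, so the hand's narrow side faces the lamp.

Run:
```python
from h import *
c=load('wrist')
b=world(c,203/1.5,204/1.5,.012); e=world(c,542/1.5,124/1.5,.01); k=np.array([.623,-.242])
print('butt',b.round(3),'tip',e.round(3),'len',np.linalg.norm(b-e).round(3),'dist',np.linalg.norm(b[:2]-k).round(3))
print('q',robot.get_obs()['q'].round(2), robot.get_obs()['grip_width'])
for n in('top','side'):
    t=load(n); d=t['depth']; v,u=np.mgrid[:384,:512]
    xy=cv2.undistortPoints(np.stack([u,v],-1).reshape(-1,1,2).astype(float),t['K'],t['D'])[:,0]
    P=np.c_[xy,np.ones(len(xy))]*d.reshape(-1,1); M=np.linalg.inv(t['camera_from_world']); P=P@M[:3,:3].T+M[:3,3]
    P=P[d.ravel()>0]
    for lo,hi in((.11,.16),(.16,.22),(.22,.3),(.3,.36),(.36,.45)):
        Q=P[(P[:,2]>lo)&(P[:,2]<hi)&(P[:,0]>.5)&(P[:,0]<.75)&(P[:,1]<-.15)&(P[:,1]>-.6)]
        if len(Q): print(n,lo,hi,len(Q),'ymax',np.sort(Q[:,1])[-3:].round(3),'x',Q[:,0].min().round(3),Q[:,0].max().round(3))
go([.623,-.142,.24],0)
```

```text
butt [ 0.466 -0.248  0.012] tip [ 0.412 -0.009  0.01 ] len 0.246 dist 0.157
q [-0.45  0.38  1.71  0.    1.05 -2.02] 0.0044771285812190455
top 0.11 0.16 117 ymax [-0.301 -0.283 -0.279] x 0.5 0.749
top 0.16 0.22 224 ymax [-0.33  -0.33  -0.329] x 0.501 0.75
top 0.22 0.3 50 ymax [-0.367 -0.367 -0.366] x 0.563 0.749
top 0.3 0.36 1015 ymax [-0.311 -0.311 -0.311] x 0.561 0.713
top 0.36 0.45 920 ymax [-0.341 -0.341 -0.338] x 0.588 0.685
side 0.11 0.16 207 ymax [-0.318 -0.317 -0.315] x 0.501 0.749
side 0.16 0.22 286 ymax [-0.327 -0.327 -0.326] x 0.502 0.75
side 0.22 0.3 63 ymax [-0.333 -0.33  -0.328] x 0.63 0.748
side 0.3 0.36 646 ymax [-0.308 -0.307 -0.307] x 0.563 0.712
side 0.36 0.45 499 ymax [-0.341 -0.341 -0.339] x 0.596 0.683
at [ 0.5009 -0.1177  0.2393] yaw 89.87 t 8.15 F [-1.1 -0.2 -0.6] shift [-122.1  -24.    -1. ] turn 11.234
```

Emit:
carry_out([
  [[-122, -24, 0, 0, 0, 1], [-122, -24, 0, 0, 0, 2], [-122, -24, 0, 0, 0, 3], [-122, -24, 0, 0, 0, 4], [-122, -24, 0, 0, 0, 5], [-122, -24, 0, 0, 0, 6], [-122, -24, 0, 0, 0, 7], [-122, -24, 0, 0, 0, 8], [-122, -24, 0, 0, 0, 9], [-122, -24, 0, 0, 0, 10], [-122, -24, 0, 0, 0, 11], [-122, -24, 0, 0, 0, 11.25], [-122, -24, 0, 0, 0, 11.25], [-122, -24, 0, 0, 0, 11.25]],
], fingers=0)

```text
time: 9.55
position: [0.6227, -0.1422, 0.2385]
tool_rot: [0.708, 0.707, -0.001, -0.001]
ft_force: [-0.1, 0.4, 0.1]
grip_width: 0.0007
```

Run:
```python
from h import *
a=np.radians(9.6); tip=np.array([.623,-.240,.104]); zt=np.array([0,-np.sin(a),-np.cos(a)])
print((tip-.019*zt).round(4)); go(tip-.019*zt,0); print(robot.get_obs()['q'].round(2))
c=snap('wrist')
cv2.imwrite('pics/w4.png',c['color'][:,:,::-1])
print(pix(c,[.623,-.242,.06]))
```

```text
[ 0.623  -0.2368  0.1227]
at [ 0.6227 -0.1422  0.2385] yaw -0.1 t 9.55 F [-0.1  0.4  0.1] shift [-94.8   0.8 115.6] turn -0.012
[-0.4   0.55  1.4  -0.    1.2  -0.4 ]
[[256.8725434 271.1985804]]
```

View pics/w4.png

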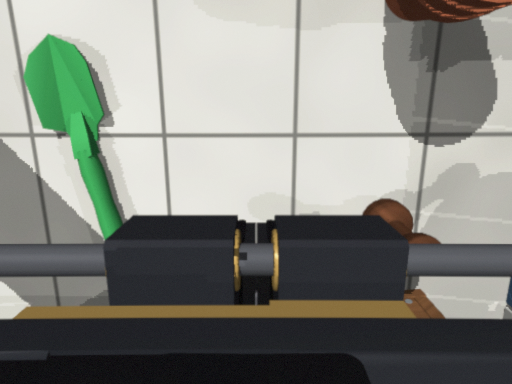

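The knob is hidden behind the gripper here, and everything else looks undisturbed. I'll approach the pointing pose from the open side with a slight lean, dwell, then check.

Emit:
carry_out([
  [[-10, 1, 10, 0, -0.6, 0], [-25, 1, 25, 0, -1.2, 0], [-45, 1, 40, 0, -1.2, 0], [-65, 1, 55, 0, -1.2, 0], [-80, 1, 70, 0, -1.2, 0], [-90, 1, 85, 0, -1.2, 0], [-95, 1, 97, 0, -1.2, 0], [-95, 1, 106, 0, -1.2, 0], [-95, 1, 112, 0, -1.2, 0], [-95, 1, 115, 0, -1.2, 0], [-95, 1, 115, 0, -1.2, 0], [-95, 1, 115, 0, -1.2, 0], [-95, 1, 115, 0, -1.2, 0]],
])

```text
time: 10.9
position: [0.6245, -0.2372, 0.126]
tool_rot: [0.705, 0.704, -0.059, 0.06]
ft_force: [0.2, 0.3, 0.4]
grip_width: 0.0008
```

Run:
```python
from h import *
o=robot.get_obs(); z=R.from_quat(o['tool_rot']).apply([0,0,1]); print('tip',(o['position']+.019*z).round(4)); go([.623,-.2368,.1227],0)
s=snap('side'); cr=s['color'][90:250,150:350,::-1]
cv2.imwrite('pics/s5.png',cv2.resize(cr,None,fx=3.5,fy=3.5,interpolation=cv2.INTER_CUBIC))
```

```text
tip [ 0.6246 -0.2404  0.1073]
at [ 0.6245 -0.2372  0.126 ] yaw -0.11 t 10.9 F [0.2 0.3 0.4] shift [ 1.  -1.5  3.2] turn -0.014
```

View pics/s5.png

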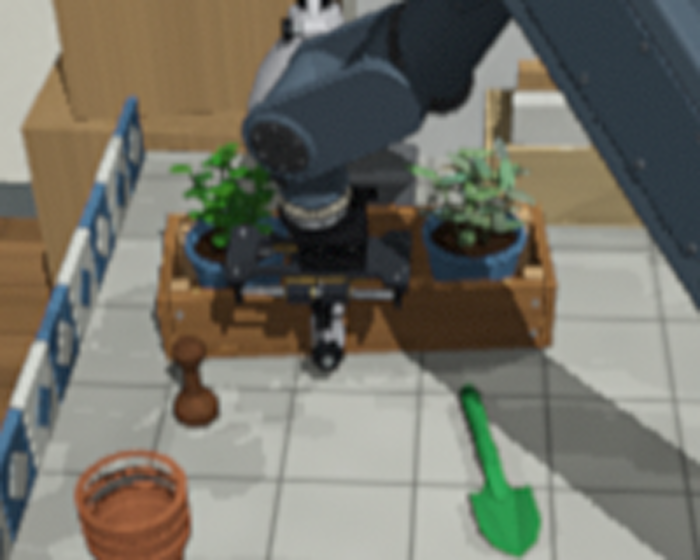

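The fingertips stand right over the knob (knob at (325,357), fingers at (327,315)), with no contact force. The tips read 28 mm above it, so I'll lower 3 mm and hold over 2 s.

Emit:
carry_out([
  [[1, -1, 3, 0, 0, 0], [1, -1, 3, 0, 0, 0], [1, -1, 3, 0, 0, 0], [1, -1, 3, 0, 0, 0], [1, -1, 3, 0, 0, 0], [1, -1, 3, 0, 0, 0], [1, -1, 3, 0, 0, 0], [1, -1, 3, 0, 0, 0], [1, -1, 3, 0, 0, 0], [1, -1, 3, 0, 0, 0], [1, -1, 3, 0, 0, 0], [1, -1, 3, 0, 0, 0], [1, -1, 3, 0, 0, 0], [1, -1, 3, 0, 0, 0], [1, -1, 3, 0, 0, 0], [1, -1, 3, 0, 0, 0], [1, -1, 3, 0, 0, 0], [1, -1, 3, 0, 0, 0], [1, -1, 3, 0, 0, 0], [1, -1, 3, 0, 0, 0]],
])

```text
time: 12.95
position: [0.6231, -0.237, 0.1221]
tool_rot: [0.706, 0.704, -0.059, 0.059]
ft_force: [0.0, -0.5, 0.5]
grip_width: 0.0006
```

Emit:
carry_out([
  [[0, 0, 0, 0, 0, 0], [0, 0, 0, 0, 0, 0], [0, 0, 0, 0, 0, 0], [0, 0, 0, 0, 0, 0], [0, 0, 0, 0, 0, 0], [0, 0, 0, 0, 0, 0], [0, 0, 0, 0, 0, 0], [0, 0, 0, 0, 0, 0]],
])

```text
time: 13.75
position: [0.623, -0.237, 0.1221]
tool_rot: [0.706, 0.704, -0.059, 0.059]
ft_force: [-0.1, 0.4, 0.7]
grip_width: 0.0006
```

Run:
```python
from h import *
o=robot.get_obs(); z=R.from_quat(o['tool_rot']).apply([0,0,1]); print('tip',(o['position']+.019*z).round(4),o['time'])
go([.55,.05,.32],0)
```

```text
tip [ 0.623  -0.2401  0.1034] 13.75
at [ 0.623  -0.237   0.1221] yaw -0.15 t 13.75 F [-0.1  0.4  0.7] shift [ 249.8  -73.8 -242.9] turn -0.018
```

Emit:
carry_out([
  [[5, 0, -15, 0, 0, 0], [20, 0, -40, 0, 0, 0], [50, 0, -75, 0, 0, 0], [90, -10, -110, 0, 0, 0], [130, -25, -145, 0, 0, 0], [165, -40, -175, 0, 0, 0], [200, -55, -205, 0, 0, 0], [225, -65, -225, 0, 0, 0], [242, -72, -237, 0, 0, 0], [250, -74, -243, 0, 0, 0], [250, -74, -243, 0, 0, 0], [250, -74, -243, 0, 0, 0], [250, -74, -243, 0, 0, 0]],
])

```text
time: 15.05
position: [0.5498, 0.0491, 0.3192]
tool_rot: [0.706, 0.703, -0.06, 0.059]
ft_force: [0.6, -0.0, -0.5]
grip_width: 0.0004
```

Run:
```python
from h import *
go([.55,.05,.32],0)
s=snap('side'); cv2.imwrite('pics/s6.png',cv2.resize(s['color'][:,:,::-1],(768,576),interpolation=cv2.INTER_CUBIC))
```

```text
at [0.5498 0.0491 0.3192] yaw -0.23 t 15.05 F [ 0.6 -0.  -0.5] shift [ 0.7  0.2 -0.9] turn -0.028
```

View pics/s6.png

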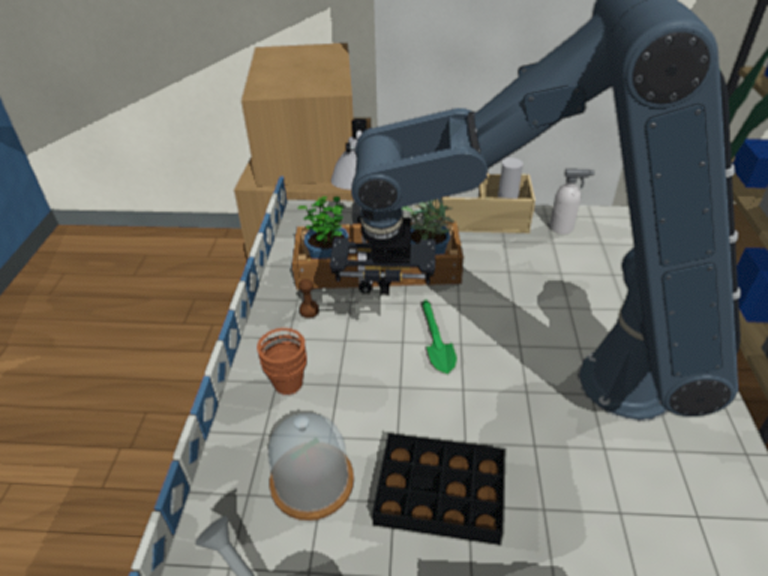

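The arm is back about 35 cm from the knob. The trowel lies flat at (425,302)–(447,370). Tamper (309,314), pots, dome and tray are at the same pixels as at the start.

```bash
python3 -c "
from rig import robot
print(robot.hand_in())"
```

```text
the job is handed in; nothing more can be done
None
```

The trowel is clear of the clamp knob, I pointed the knob out, and the job is handed in at about 15 s of the 48 s allowed.

- **Pushing:** I pushed the trowel about 17 cm toward the robot with the open fingers resting against its far side, without pinching or lifting it. It lies flat, and its nearest point, the handle butt, measured about 15.7 cm from the knob.
- **Pointing:** I held the closed fingertips about 24 mm above the top of the knob for over 2 s, with the hand leaned about 10° away from the lamp. I then drew back about 35 cm.
- **Checks:** Force readings at the end of each move were about 1 N or less, which is just noise. In the last side view the tamper, pots, dome and tray were at the same pixels as at the start. The knob's y position differed by up to about 14 mm between the first camera estimates. I settled on a value from a closer wrist-camera view, which agreed with the given geometry to a few millimetres.

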